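# Refit the control knob on its flat-sided shaft

## Task

The black pointer knob has come off the sloping front of the blue speed control box. Put it back on the brass shaft: find by touch the angle at which the flats match, without forcing it down where it does not fit, then push it fully home, turn it until its white pointer points at the red off mark, and let go. Do not push the tape roll, the tape measure or the screwdriver about.

Things in the scene. Friction and masses are not known exactly. Their poses are not given: they have to be found in the camera images.
- control_box: Blue speed control box, fixed to the bench, 130 mm deep (x), 140 mm wide (y), 110 mm high; origin at the centre of its underside, x to its back, z up. Its front face slopes at 35 degrees to the bench, from 40 mm high at the front edge up to 110 mm, 30 mm before the back. A small screwed foot tab stands out 12 mm on each side near the back.
- dial: Aluminium dial plate on the sloping face, origin on the face at the foot of the brass shaft. z runs out of the face along the shaft (35 degrees from vertical, leaning to the front), x uphill to the red mark, y along the slope. A knob that is fully home rests on the plate, its origin at this origin. The shaft turns about z, stiffly (about 0.25 N m), and stays where it is left.
- shaft_tip (a point): Centre of the shaft's tip, 20 mm out from the dial. The shaft is 16 mm thick, tip chamfered by 1.2 mm all round, with one flat along its whole length 2 mm from its axis. At the start the flat faces 0.3 to 2.1 rad clockwise (looking onto the face) of uphill; that angle is not measured. A knob pressed on at a wrong angle stands on the tip. Stops: 0.4 rad anticlockwise of uphill, 2.4 rad clockwise.
- off_mark (a point): Red off mark, a flat bar on the dial plate, 14 x 5 mm; its centre lies 37 mm uphill (dial x) of the shaft's axis.
- knob: Loose black pointer knob, 70 g, 36 mm high, standing on its skirt; origin at the centre of its underside, z out of its top, x to the pointer end. Round skirt 48 mm across, 6 mm high; above it a bar grip 46 mm long (x), 24 mm wide (y), to be gripped across y. Bore below: 24 mm deep, 17.5 mm wide, with a flat 2.5 mm from its axis on the pointer (x) side.
- knob_pointer (a point): Tip of the knob's white pointer, 23 mm from the knob's axis along its x, 18 mm above its underside. The knob goes on only when this pointer faces the same way as the shaft's flat, within about 10 degrees.
- tape_roll: Bystander: small black tape roll lying flat, 62 mm across, 19 mm high, origin at the centre of its underside.
- yellow_tape_measure: Bystander: yellow tape measure, 40 x 80 x 66 mm high, origin at the centre of its underside.
- yellow_screwdriver: Bystander: yellow-handled screwdriver, 190 mm long (its y), lying on the bench along the right-hand side of the control box, origin at the middle of its underside.

How it is judged:
At the end, for the whole second after the job is handed in: The knob is fully home on the shaft (its origin within 4 mm of the dial's origin, its axis within 0.12 rad of the shaft's), its pointer tip points uphill at the red mark, within 5 mm sideways (about 12 degrees), and it is at rest (distance between knob and dial below 0.004 m and angle between the z axis of knob and the z axis of dial, either way round below 0.12 rad and x of knob_pointer in the frame of dial above 0.015 m and y of knob_pointer in the frame of dial between -0.005 and 0.005 m and linear speed of knob below 0.01 m/s); the robot touches nothing.
It fails at once if the knob is forced while it stands on the shaft's tip: more than 50 N between knob and control box with the knob 12 to 40 mm from home (contact force between knob and control_box above 50 N and distance between knob and dial between 0.012 and 0.04 m).
It fails at once if the tape roll is pushed more than 30 mm (distance of tape_roll from where it was at the start of the episode above 0.03 m).
It fails at once if the tape measure is pushed more than 30 mm (distance of yellow_tape_measure from where it was at the start of the episode above 0.03 m).
It fails at once if the screwdriver is pushed more than 30 mm (distance of yellow_screwdriver from where it was at the start of the episode above 0.03 m).
It also fails if it takes over 58 s, if anything falls off the work surface, if the arm or the gripper's body presses on something with over 40 N, if the wrist force passes 120 N, or if a joint passes its speed limit or range.

## Robot

A 6-joint arm with a two-finger parallel gripper is mounted at the origin on a cart in front of the work surface, level with it; the furniture and walls round the work are solid. World frame = base frame: x ahead of the robot, y to its left, z up, the work surface at z = 0. Lengths are in m, angles in rad, forces in N, time in s.
With the tool pointing down it reaches from about 0.35 to 0.975 m from the base axis. Payload 4.9 kg.
Tool frame: the origin (TCP) lies at the very end of the fingers, on their centre line; the grasp point (between the pads) lies 19 mm behind it; z points along the fingers, y is the line along which they close (so a half turn about z gives the same grasp; the last joint's range is limited). The gripper opens to 85 mm and grips with 20 to 120 N. Pads are 22 mm wide; open, the fingers measure 114 mm over their backs; the gripper's body (76 mm by 85 mm) begins 54 mm behind the grasp point. The pads swing forward as they close: fully open they stand 13 mm farther back than shut.
Start: joints at [-1.317, 0.053, 1.613, -0, 1.476, -0.119], TCP at [0.228, -0.582, 0.231] pointing down, gripper open.
Joint ranges: [-3.01, 3.01], [-1.01, 2.22], [0.06, 2.58], [-1.02, 4.17], [0.09, 2.62], [-3.14, 3.14]. Speed limits (rad/s): [2.57, 2.57, 3.14, 3.14, 3.14, 3.14].

## Interface

Orientations are given as a rotation vector (axis times angle).
In Python, from station import ctrl gives the robot as it stands. The module is installed in compiled form; this text tells all that it offers.
- The arm moves only by the tool jog_arm, never from a script. Its argument "steps" is a list of rows, each an object with "delta_rot": the turn, a rotation vector about the tool's x, y, z in degrees, a list of three; "linear": the shift along the tool's x, y, z in m, a list of three; "grip": the finger opening in m, from 0 to 0.0854. In form: [{"delta_rot": [rx, ry, rz], "linear": [x, y, z], "grip": grip}, ...]. A call has 1 to 10 rows; each row shifts and turns the commanded pose from where the row before left it, along the tool's axes as they then stand; what a row does not reach is not made up. A row lasts 1/10 s, in which the tool goes at most 50 mm and 8.59 degrees, less where a joint would pass 70% of its speed; a pose out of reach is approached as far as the arm can. A call with a gripper value outside its range is refused whole. The fingers move at their own pace and stop on an object; "newtons" is the grip in N (left out, the last holds). Time passes only in rows, so rows that do not move let the fingers close. It gives the time, the measured TCP pose, the force, the opening and the grip force at its end, in the units of the state.
- ctrl.get_obs(): the state, without advancing time (a new reading comes with each control period).
- ctrl.get_image(name): name is "side" or "top" or "wrist"; returns (picture, depth): 480x640x3 uint8, red, green, blue; 480x640 float32, m along the optical axis (not along the pixel's ray), 0 where there is no reading.
- ctrl.camera_info(name): a dict with "camera_matrix" (3x3 intrinsics, pixels), "distortion" ([k1, k2, p1, p2, k3] as OpenCV has them; the pictures are not rectified), "R" (3x3) and "t" (3): a world point X has camera coordinates R X + t; the wrist camera has in their place "T_tool_cam" (4x4, takes a point from camera to tool coordinates, whose origin is the TCP and whose axes are the flange's). Camera axes: x right, y down, z forward; pixel columns grow to the right and rows downward; lengths in m; the calibration is good to about 2 mm. A picture is of the moment at which its call begins: read the wrist's pose just before it. camera_info takes no time and is no camera call.
- ctrl.finish_job(): hands the job in; it is judged then, once.
The state is a dict: "t": time; "q": joint angles; "dq": joint speeds; "effort": joint torques, N m; "tool_pos": TCP position; "tool_rot": TCP orientation; "contact_force": force on the tool from outside, world axes, zero at the start; "wrist_torque": the same for the moment, N m; "opening": finger opening in m; "grip_force": force on a finger pad.
Only numpy, scipy, OpenCV 4.12 (cv2) and the standard library are available. Lean on these libraries where they do the work, as an engineer would, in place of code of your own. Each camera call takes 0.05 s, during which the arm holds its last target. There are 200 camera calls.

## Working session

There is one attempt and no reset: what is moved stays moved. The work goes in short steps, Python scripts to look and compute and a tool call to move; the robot and the scene stay as the last step left them, time stands still between calls to the robot, and variables do not carry over. Pictures are saved under pics/ and viewed, at most 10 in all, crops included, and the job is handed in when it is done.

Besides the shell and the picture viewer there is one more tool, called after "Emit:" as name(argument=value, ...) on one line, values as JSON. jog_arm: Moves the arm, as the interface text tells. Its arguments: {"type":"object","properties":{"steps":{"type":"array"},"newtons":{"type":"number"}},"required":["steps"]}

```bash
mkdir -p pics
cat > h.py <<'E'
import numpy as np, cv2
from scipy.spatial.transform import Rotation as Ro
from station import ctrl
def grab(n):
    o=ctrl.get_obs(); im,d=ctrl.get_image(n); ci=ctrl.camera_info(n)
    K=np.array(ci["camera_matrix"]);D=np.array(ci["distortion"],float)
    if "R" in ci: R=np.array(ci["R"]);t=np.array(ci["t"])
    else:
        T=np.eye(4);T[:3,:3]=Ro.from_rotvec(o["tool_rot"]).as_matrix();T[:3,3]=o["tool_pos"]
        M=np.linalg.inv(T@np.array(ci["T_tool_cam"]));R=M[:3,:3];t=M[:3,3]
    return im,d,(K,D,R,t)
def ray(c,uv):
    K,D,R,t=c
    p=cv2.undistortPoints(np.array(uv,float).reshape(-1,1,2),K,D)[:,0]
    v=np.c_[p,np.ones(len(p))]
    return -R.T@t, v@R     # origin, directions (depth-scaled)
def pts(c,d,uv):
    uv=np.array(uv).reshape(-1,2);o,v=ray(c,uv);z=d[uv[:,1].astype(int),uv[:,0].astype(int)]
    return o+v*z[:,None]
def plane(c,uv,p0,n):
    o,v=ray(c,uv);n=np.array(n);return o+v*(((np.array(p0)-o)@n)/(v@n))[:,None]
def proj(c,X):
    K,D,R,t=c
    return cv2.projectPoints(np.array(X,float).reshape(-1,1,3),cv2.Rodrigues(R)[0],t,K,D)[0][:,0]
def save(n,im): cv2.imwrite("pics/"+n,im[:,:,::-1])
E
python3 - <<'E'
from h import *
for n in("side","top"):
    im,d,c=grab(n); save(n+"0.png",im); np.savez(n+"0.npz",im=im,d=d,K=c[0],D=c[1],R=c[2],t=c[3]); print(n,-c[2].T@c[3],c[2][2])
E
```

```text
side [0.33899471 0.63104682 0.63808291] [ 0.24098573 -0.74803038 -0.61836594]
top [0.41324699 0.0135579  0.97674075] [ 1.41664084e-01  1.76027246e-04 -9.89914772e-01]
```

View pics/top0.png

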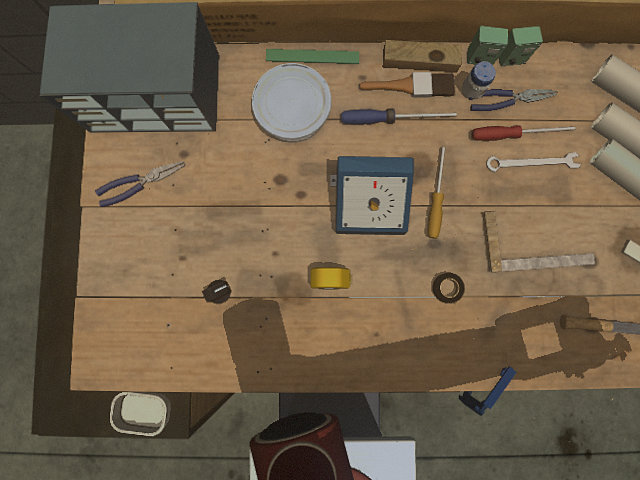

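View pics/side0.png

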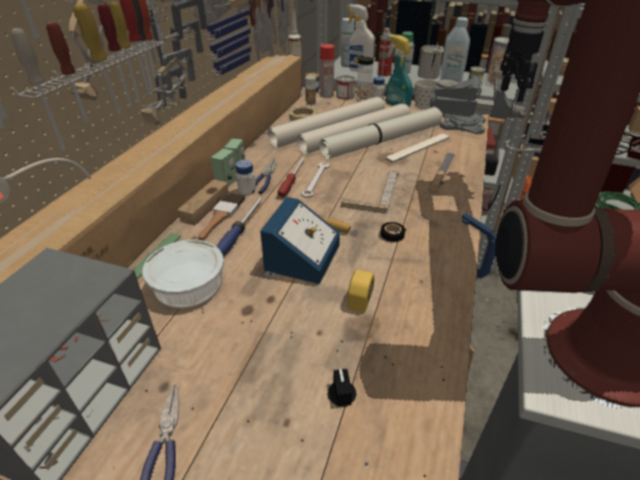

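The top view shows the knob at (217,291), the shaft at (374,204), the red mark at (375,184), the tape measure at (330,278) and the roll at (448,288). The box is turned only slightly. Next I measure the knob and the dial.

Run:
```python
from h import *
f=np.load("top0.npz");im=f["im"];d=f["d"];c=(f["K"],f["D"],f["R"],f["t"])
hsv=cv2.cvtColor(im,cv2.COLOR_RGB2HSV)
# knob
ys,xs=np.mgrid[270:312,195:242]; uv=np.c_[xs.ravel(),ys.ravel()]
P=pts(c,d,uv); m=(P[:,2]>.004); print("knob n",m.sum(),"z max",np.percentile(P[m,2],[50,90,98]))
t=P[:,2]>.026; Q=P[t]; print("grip top n",t.sum(),Q.mean(0)); w,V=np.linalg.eigh(np.cov(Q[:,:2].T)); print("axis",V[:,1],np.sqrt(w)*np.sqrt(12))
print("all centre",(P[m].min(0)+P[m].max(0))/2, P[m].min(0),P[m].max(0))
# white pointer
wm=(im[uv[:,1],uv[:,0]].min(1)>150); print("white",uv[wm].mean(0) if wm.any() else None, P[wm].mean(0) if wm.any() else None)
# dial plane: whitish plate
r=np.zeros(d.shape,np.uint8); r[165:230,340:410]=1
pm=(hsv[...,1]<60)&(hsv[...,2]>120)&(r>0)&(d>0)
vv,uu=np.nonzero(pm);P=pts(c,d,np.c_[uu,vv]);
for _ in range(3):
    o=np.median(P,0) if _==0 else P.mean(0);n=np.linalg.svd(P-o)[2][2];n*=np.sign(n[2]);e=(P-o)@n;P=P[abs(e)<.004]
n=np.linalg.svd(P-P.mean(0))[2][2];n*=np.sign(n[2]);print("plane n",n,"tilt",np.degrees(np.arccos(n[2])),P.mean(0),len(P))
rm=((hsv[...,0]<8)|(hsv[...,0]>172))&(hsv[...,1]>140)&(hsv[...,2]>90)&(r>0);vv,uu=np.nonzero(rm)
red=np.array([uu.mean(),vv.mean()]);print("redpx",red,len(uu),"world",plane(c,red,P.mean(0),n))
bm=((hsv[...,0]>12)&(hsv[...,0]<35)&(hsv[...,1]>90)&(r>0)); vv,uu=np.nonzero(bm)
B=pts(c,d,np.c_[uu,vv]);h=(B-P.mean(0))@n;print("brass",len(uu),uu.mean(),vv.mean(),"h",np.percentile(h,[10,50,90]))
k=h>.016;print("tip",B[k].mean(0),h[k].mean(),k.sum())
a=cv2.minAreaRect(cv2.findNonZero(pm.astype(np.uint8)));bp=cv2.boxPoints(a);W=plane(c,bp,P.mean(0),n);print("plate corners",bp,W,"ctr",W.mean(0))
save("c1.png",np.hstack([cv2.resize(im[265:315,190:245],(440,400),interpolation=2),cv2.resize(im[165:235,335:415],(352,400)[::1] if 0 else (352,308),interpolation=2) if 0 else cv2.resize(im[165:225,348:402],(360,400),interpolation=2)]))
```

```text
knob n 513 z max [0.03474383 0.03803286 0.0394625 ]
grip top n 333 [0.43381597 0.22116756 0.04992813]
axis [0.01494955 0.99988825] [0.03153366 0.09940667]
all centre [0.44057085 0.14289531 0.49037454] [0.40414762 0.0135579  0.00400834] [0.47699407 0.27223271 0.97674075]
white [219.57142857 288.78571429] [0.43895889 0.2157911  0.03591925]
plane n [-0.57290727  0.01010027  0.81955796] tilt 34.95943173346364 [ 0.60006428 -0.07685645  0.07639966] 2864
redpx [374.6 183.8] 15 world [[ 0.62962797 -0.07765419  0.09707582]]
brass 74 377.7027027027027 207.83783783783784 h [-0.04122709  0.01416923  0.02064356]
tip [ 0.58744164 -0.07513438  0.09131037] 0.01946919109174407 36
plate corners [[341.8625  226.60129]
 [342.92322 175.68588]
 [406.16656 177.00345]
 [405.10583 227.91885]] [[ 0.55776203 -0.01864262  0.04611108]
 [ 0.64275345 -0.01905214  0.1055289 ]
 [ 0.64043095 -0.13489669  0.10533304]
 [ 0.55519821 -0.14045158  0.04582004]] ctr [ 0.59903616 -0.07826076  0.07569826]
```

View pics/c1.png

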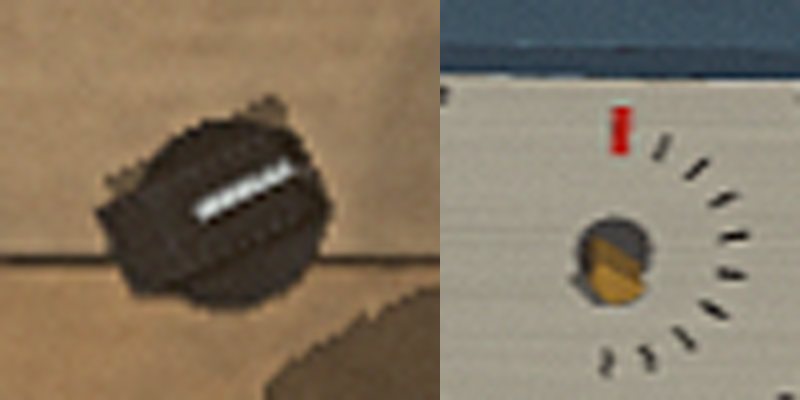

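The pointer of the loose knob faces lower right in world terms, at a yaw of about -60°. The shaft's flat faces roughly 0.5 rad clockwise of uphill. Next I work out the hover move.

```bash
cat >> h.py <<'E'
def pose():
    o=ctrl.get_obs();return np.array(o["tool_pos"]),Ro.from_rotvec(o["tool_rot"]).as_matrix(),o
def Rdown(xdir,z):
    z=np.array(z,float);z/=np.linalg.norm(z);x=np.array(xdir,float);x-=z*(x@z);x/=np.linalg.norm(x);return np.c_[x,np.cross(z,x),z]
def delta(p,R):
    q,S,o=pose();np.set_printoptions(precision=4,suppress=True)
    print("lin(tool) mm",S.T@(np.array(p)-q)*1e3,"rot deg",np.degrees(Ro.from_matrix(S.T@R).as_rotvec()),"lin after rot",R.T@(np.array(p)-q)*1e3)
E
python3 - <<'E'
from h import *
f=np.load("top0.npz");im=f["im"];d=f["d"];c=(f["K"],f["D"],f["R"],f["t"])
ys,xs=np.mgrid[270:312,195:242]; uv=np.c_[xs.ravel(),ys.ravel()]
uv=uv[d[uv[:,1],uv[:,0]]>0];P=pts(c,d,uv)
Q=P[(P[:,2]>.03)&(P[:,2]<.05)];print(len(Q),Q.mean(0));w,V=np.linalg.eigh(np.cov(Q[:,:2].T));print(np.sqrt(w*12),V[:,1])
p,R,o=pose();print(p,R,o["opening"])
for s in(1,-1):
    a=np.radians(-61);x=s*np.array([np.cos(a),np.sin(a),0]);delta([.436,.216,.22],Rdown(x,[0,0,-1]))
E
```

```text
316 [0.43422094 0.22471201 0.03606298]
[0.02430674 0.0475273 ] [-0.42590562  0.9047676 ]
[ 0.22749991 -0.58149011  0.23016726] [[ 9.31313484e-01  3.64218279e-01 -4.90064177e-04]
 [ 3.64218541e-01 -9.31311643e-01  1.86521078e-03]
 [ 2.22941386e-04 -1.91558641e-03 -9.99998140e-01]] 0.08537156036889379
lin(tool) mm [ 484.6374 -666.7528   11.5525] rot deg [-0.0994  0.0684 82.3595] lin after rot [-596.4177 -568.9892   10.1673]
lin(tool) mm [ 484.6374 -666.7528   11.5525] rot deg [ -0.0709  -0.103  -97.6405] lin after rot [596.4177 568.9892  10.1673]
```

Emit:
jog_arm(steps=[{"delta_rot":[0,0,0],"linear":[0.0286,-0.0397,0],"grip":0.0854},{"delta_rot":[0,0,0],"linear":[0.0286,-0.0397,0],"grip":0.0854},{"delta_rot":[0,0,0],"linear":[0.0286,-0.0397,0],"grip":0.0854},{"delta_rot":[0,0,0],"linear":[0.0286,-0.0397,0],"grip":0.0854},{"delta_rot":[0,0,0],"linear":[0.0286,-0.0397,0],"grip":0.0854},{"delta_rot":[0,0,0],"linear":[0.0286,-0.0397,0],"grip":0.0854},{"delta_rot":[0,0,0],"linear":[0.0286,-0.0397,0],"grip":0.0854},{"delta_rot":[0,0,0],"linear":[0.0286,-0.0397,0],"grip":0.0854},{"delta_rot":[0,0,0],"linear":[0.0286,-0.0397,0],"grip":0.0854},{"delta_rot":[0,0,0],"linear":[0.0286,-0.0397,0],"grip":0.0854}])

```text
t: 1.1
tool_pos: [0.3492, -0.1063, 0.231]
tool_rot: [3.087, 0.581, 0.001]
contact_force: [2.0, 0.0, 0.0]
opening: 0.0854
grip_force: 0.0
```

Emit:
jog_arm(steps=[{"delta_rot":[0,0,0],"linear":[0.0286,-0.0397,0],"grip":0.0854},{"delta_rot":[0,0,0],"linear":[0.0286,-0.0397,0],"grip":0.0854},{"delta_rot":[0,0,0],"linear":[0.0286,-0.0397,0],"grip":0.0854},{"delta_rot":[0,0,0],"linear":[0.0286,-0.0397,0],"grip":0.0854},{"delta_rot":[0,0,0],"linear":[0.0286,-0.0397,0],"grip":0.0854},{"delta_rot":[0,0,0],"linear":[0.0286,-0.0397,0],"grip":0.0854},{"delta_rot":[0,0,-8.5],"linear":[0.0286,-0.0397,0],"grip":0.0854},{"delta_rot":[0,0,-8.5],"linear":[0,0,0],"grip":0.0854},{"delta_rot":[0,0,-8.5],"linear":[0,0,0],"grip":0.0854},{"delta_rot":[0,0,-8.5],"linear":[0,0,0],"grip":0.0854}])

```text
t: 2.1
tool_pos: [0.4341, 0.2241, 0.2304]
tool_rot: [-2.776, -1.47, 0.003]
contact_force: [-0.5, -0.3, 0.0]
opening: 0.0851
grip_force: 0.0
```

Emit:
jog_arm(steps=[{"delta_rot":[0,0,-8.5],"linear":[0,0,0],"grip":0.0854},{"delta_rot":[0,0,-8.5],"linear":[0,0,0],"grip":0.0854},{"delta_rot":[0,0,-8.5],"linear":[0,0,0],"grip":0.0854},{"delta_rot":[0,0,-8.5],"linear":[0,0,0],"grip":0.0854},{"delta_rot":[0,0,-8.5],"linear":[0,0,0],"grip":0.0854},{"delta_rot":[0,0,-8.5],"linear":[0,0,0],"grip":0.0854},{"delta_rot":[0,0,-8.5],"linear":[0,0,0],"grip":0.0854}])

```text
t: 2.8
tool_pos: [0.4343, 0.2234, 0.2307]
tool_rot: [-1.683, -2.652, 0.001]
contact_force: [-0.1, 0.1, 0.3]
opening: 0.0856
grip_force: 0.0
```

Run:
```python
from h import *
p,R,o=pose();print(o["t"],p,R,o["q"])
a=np.radians(-64.8);delta([.434,.2247,.15],Rdown(-np.array([np.cos(a),np.sin(a),0]),[0,0,-1]))
im,d,c=grab("wrist");save("w1.png",im);np.savez("w1.npz",im=im,d=d,K=c[0],D=c[1],R=c[2],t=c[3])
```

```text
2.8 [0.43428317 0.22344665 0.230709  ] [[-4.25900690e-01  9.04769396e-01 -9.71059938e-04]
 [ 9.04769909e-01  4.25900583e-01 -3.24869616e-04]
 [ 1.19642907e-04 -1.01694801e-03 -9.99999476e-01]] [ 3.22678180e-01 -2.82576207e-01  1.92197090e+00 -1.72805969e-07
  1.50322193e+00 -1.17279016e-01]
lin(tool) mm [ 1.2449  0.3597 80.7088] rot deg [-0.0583 -0.0069  0.0077] lin after rot [ 1.2546  0.2774 80.709 ]
```

View pics/w1.png

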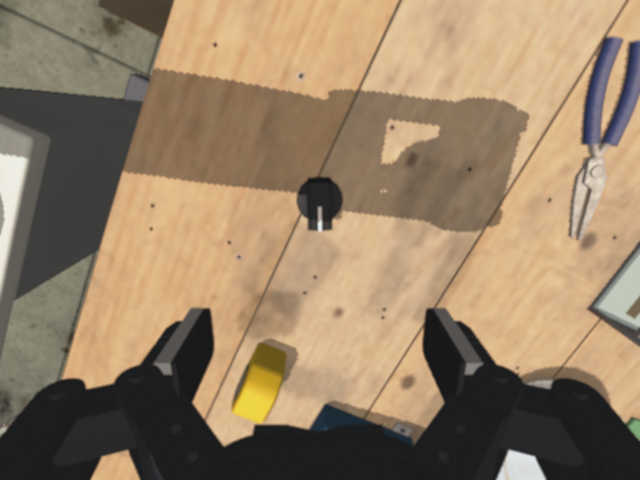

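The wrist view shows the knob at (319,203) with its pointer straight down the picture, so it lines up with -tool x. Now I get the exact centre and axis.

Run:
```python
from h import *
f=np.load("w1.npz");im=f["im"];d=f["d"];c=(f["K"],f["D"],f["R"],f["t"])
g=im.max(2);ys,xs=np.mgrid[170:240,285:355];uv=np.c_[xs.ravel(),ys.ravel()];uv=uv[d[uv[:,1],uv[:,0]]>0]
P=pts(c,d,uv);p,R,o=pose()
for lo,hi in((.028,.045),(.003,.012)):
    m=(P[:,2]>lo)&(P[:,2]<hi)&(g[uv[:,1],uv[:,0]]<(60 if lo<.02 else 300));Q=P[m];w,V=np.linalg.eigh(np.cov(Q[:,:2].T))
    print(lo,len(Q),Q.mean(0),(Q.min(0)+Q.max(0))/2,np.sqrt(12*w),V[:,1])
    L=(Q-p)@R;print("tool frame range",L.min(0),L.max(0),(L.min(0)+L.max(0))/2)
```

```text
0.028 1228 [0.43328932 0.22585614 0.03601076] [0.43368064 0.22488698 0.03313459] [0.02373593 0.04718733] [-0.43581406  0.90003672]
tool frame range [-0.02235047 -0.01171281  0.19262979] [0.02460885 0.01192178 0.20260341] [1.12918934e-03 1.04485127e-04 1.97616599e-01]
0.003 338 [0.44029968 0.23182    0.00642084] [0.43436331 0.23007452 0.0078263 ] [0.02883647 0.05116109] [-0.99999642 -0.00267675]
tool frame range [-0.01600154 -0.01985528  0.21920321] [0.02443824 0.02301806 0.2266079 ] [0.00421835 0.00158139 0.22290555]
```

Emit:
jog_arm(steps=[{"delta_rot":[0,0,0],"linear":[0.0012,0.0,0.045],"grip":0.0854},{"delta_rot":[0,0,0],"linear":[0,0,0.045],"grip":0.0854},{"delta_rot":[0,0,0],"linear":[0,0,0.045],"grip":0.0854},{"delta_rot":[0,0,0],"linear":[0,0,0.045],"grip":0.0854},{"delta_rot":[0,0,0],"linear":[0,0,0.025],"grip":0.0854},{"delta_rot":[0,0,0],"linear":[0,0,0.0145],"grip":0.0854},{"delta_rot":[0,0,0],"linear":[0,0,0],"grip":0.06},{"delta_rot":[0,0,0],"linear":[0,0,0],"grip":0.0},{"delta_rot":[0,0,0],"linear":[0,0,0],"grip":0.0},{"delta_rot":[0,0,0],"linear":[0,0,0],"grip":0.0}], newtons=70)

```text
t: 3.85
tool_pos: [0.4356, 0.2252, 0.0137]
tool_rot: [1.69, 2.645, 0.004]
contact_force: [0.4, 0.3, 0.6]
opening: 0.0283
grip_force: 0.0
```

Emit:
jog_arm(steps=[{"delta_rot":[0,0,0],"linear":[0,0,0],"grip":0.0},{"delta_rot":[0,0,0],"linear":[0,0,0],"grip":0.0},{"delta_rot":[0,0,0],"linear":[0,0,0],"grip":0.0}])

```text
t: 4.15
tool_pos: [0.4359, 0.2253, 0.0138]
tool_rot: [1.69, 2.645, 0.005]
contact_force: [-0.0, 0.1, 6.1]
opening: 0.0226
grip_force: 70.0
```

Emit:
jog_arm(steps=[{"delta_rot":[0,0,0],"linear":[0,0,-0.02],"grip":0.0},{"delta_rot":[0,0,0],"linear":[0,0,-0.04],"grip":0.0},{"delta_rot":[0,0,0],"linear":[0,0,-0.045],"grip":0.0},{"delta_rot":[0,0,0],"linear":[0,0,-0.045],"grip":0.0},{"delta_rot":[0,0,0],"linear":[0,0,-0.04],"grip":0.0},{"delta_rot":[0,0,0],"linear":[0,0,0],"grip":0.0}])

```text
t: 4.75
tool_pos: [0.4376, 0.2259, 0.2096]
tool_rot: [1.687, 2.64, 0.016]
contact_force: [0.7, 0.2, 0.5]
opening: 0.0226
grip_force: 69.2
```

```bash
cat >> h.py <<'E'
def dial(yawdeg=-1.0):
    a=np.radians(yawdeg);b=np.radians(35);h=np.array([np.cos(a),np.sin(a),0])
    u=np.cos(b)*h+[0,0,np.sin(b)];n=-np.sin(b)*h+[0,0,np.cos(b)];return u,n
def Rk(th,yawdeg=-1.0):
    u,n=dial(yawdeg);return Rdown(-(np.cos(th)*u+np.sin(th)*np.cross(u,n)),-n)
O=np.array([.5992,-.0773,.0759])
E
python3 - <<'E'
from h import *
u,n=dial();p,R,o=pose();print(p,o["opening"],o["contact_force"],o["q"])
delta(O+.16*n,Rk(.55))
im,d,c=grab("side");q=proj(c,[p])[0];x,y=map(int,q);save("s1.png",cv2.resize(im[y-60:y+60,x-80:x+80],(640,480),interpolation=2))
print(ctrl.camera_info("wrist")["T_tool_cam"])
E
```

```text
[0.43758584 0.22588892 0.20957311] 0.022570440583817873 [0.74358868 0.17619887 0.53202946] [ 3.25265293e-01 -2.68547870e-01  1.94597632e+00  3.47566273e-05
  1.45087772e+00 -1.08612313e-01]
lin(tool) mm [-303.0067  -63.4323    2.1969] rot deg [-25.5783 -23.5123 -31.7169] lin after rot [-208.1509 -224.6556   45.2176]
[[ 0.0005 -0.95   -0.3123  0.0802]
 [ 1.      0.0003  0.0006 -0.0008]
 [-0.0005 -0.3123  0.95   -0.1429]
 [ 0.      0.      0.      1.    ]]
```

View pics/s1.png

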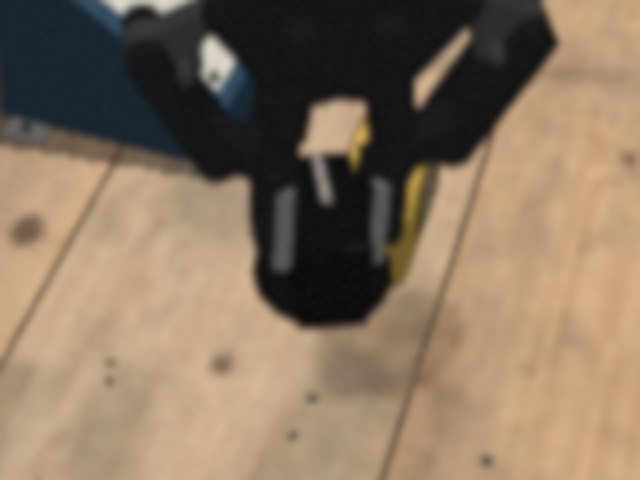

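The side view shows the knob held squarely between the pads, pointer line on top. I carry it to the hover pose above the shaft.

Emit:
jog_arm(steps=[{"delta_rot":[0,0,0],"linear":[-0.0433,-0.0091,0],"grip":0.0},{"delta_rot":[0,0,0],"linear":[-0.0433,-0.0091,0],"grip":0.0},{"delta_rot":[0,0,0],"linear":[-0.0433,-0.0091,0],"grip":0.0},{"delta_rot":[0,0,0],"linear":[-0.0433,-0.0091,0],"grip":0.0},{"delta_rot":[0,0,0],"linear":[-0.0433,-0.0091,0],"grip":0.0},{"delta_rot":[0,0,0],"linear":[-0.0433,-0.0091,0],"grip":0.0},{"delta_rot":[0,0,0],"linear":[-0.0433,-0.0091,0],"grip":0.0}])

```text
t: 5.5
tool_pos: [0.5026, -0.0786, 0.1994]
tool_rot: [-1.69, -2.644, 0.001]
contact_force: [0.3, 0.3, -0.3]
opening: 0.0222
grip_force: 69.2
```

Emit:
jog_arm(steps=[{"delta_rot":[-4.26,-3.92,-5.29],"linear":[0,0,0],"grip":0.0},{"delta_rot":[-4.26,-3.92,-5.29],"linear":[0,0,0],"grip":0.0},{"delta_rot":[-4.26,-3.92,-5.29],"linear":[0,0,0],"grip":0.0},{"delta_rot":[-4.26,-3.92,-5.29],"linear":[0,0,0],"grip":0.0},{"delta_rot":[-4.26,-3.92,-5.29],"linear":[0,0,0],"grip":0.0},{"delta_rot":[-4.26,-3.92,-5.29],"linear":[0,0,0],"grip":0.0},{"delta_rot":[0,0,0],"linear":[0,0,0],"grip":0.0},{"delta_rot":[0,0,0],"linear":[0,0,0],"grip":0.0}])

```text
t: 6.3
tool_pos: [0.5028, -0.0771, 0.2]
tool_rot: [0.719, 2.457, 0.202]
contact_force: [0.1, 0.7, -0.3]
opening: 0.023
grip_force: 69.2
```

Run:
```python
from h import *
u,n=dial();p,R,o=pose();print(p,o["opening"],o["q"])
delta(O+.16*n,Rk(.55))
im,d,c=grab("wrist");save("w2.png",im);np.savez("w2.npz",im=im,d=d,K=c[0],D=c[1],R=c[2],t=c[3])
```

```text
[ 0.50280076 -0.0771284   0.19995412] 0.02299458330210283 [-0.41971729 -0.63442444  2.29483266  0.27000932  0.9411798  -1.5206003 ]
lin(tool) mm [-5.8213  5.3298 -3.23  ] rot deg [-0.6884 -0.6918 -0.0194] lin after rot [-5.8613  5.3658 -3.0952]
```

View pics/w2.png

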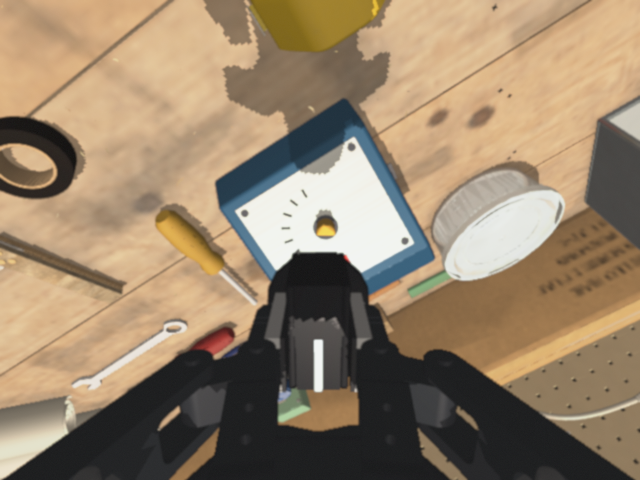

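The wrist view shows the shaft at (326,226), with the brass bright on the lower side, and the held knob pointing down the picture with its top line at (318,365). I zoom in on the shaft and refine the plate.

Run:
```python
from h import *
f=np.load("w2.npz");im=f["im"];d=f["d"];c=(f["K"],f["D"],f["R"],f["t"])
hsv=cv2.cvtColor(im,cv2.COLOR_RGB2HSV);r=np.zeros(d.shape,np.uint8);r[120:300,210:440]=1
pm=(hsv[...,1]<40)&(hsv[...,2]>200)&(r>0)&(d>0);vv,uu=np.nonzero(pm);P=pts(c,d,np.c_[uu,vv])
for _ in range(4):
    o=P.mean(0);n=np.linalg.svd(P[::5]-o)[2][2];n*=np.sign(n[2]);P=P[abs((P-o)@n)<.003]
print("n",n,"yaw",np.degrees(np.arctan2(-n[1],-n[0]))+0,"tilt",np.degrees(np.arccos(n[2])),len(P))
print("O offset from plane",(O-o)@n)
bm=((hsv[...,0]>8)&(hsv[...,0]<35)&(hsv[...,1]>90)&(r>0));bm[:205]=0;bm[250:]=0;bm[:,:305]=0;bm[:,350:]=0
vv,uu=np.nonzero(bm);B=pts(c,d,np.c_[uu,vv]);h=(B-o)@n;print("brass",len(uu),np.percentile(h,[10,50,90]))
U,N=dial();Y=np.cross(N,U)
k=(h>.017)&(h<.025)
# all shaft-tip points by depth regardless of colour
ys,xs=np.mgrid[205:250,305:350];uv=np.c_[xs.ravel(),ys.ravel()];A=pts(c,d,uv);ha=(A-o)@n;k=(ha>.017)&(ha<.024);T=A[k]-O
L=np.c_[T@U,T@Y]*1e3;print("tip pts",k.sum(),L.mean(0),L.min(0),L.max(0))
cc,rr=cv2.minEnclosingCircle(L.astype(np.float32));print("circle",cc,rr)
# support along directions -> flat
for a in range(0,360,30):
    print(a,round(float((L@[np.cos(np.radians(a)),-np.sin(np.radians(a))]).max()),1),end="; ")
rm=((hsv[...,0]<8)|(hsv[...,0]>172))&(hsv[...,1]>140)&(r>0);vv,uu=np.nonzero(rm);rp=plane(c,np.c_[uu,vv],o,n)-O;print("\nred uphill,left",(rp@U).min(),(rp@U).max(),(rp@Y).min(),(rp@Y).max())
save("c2.png",cv2.resize(im[196:256,296:356],(600,600),interpolation=2))
```

```text
n [-0.55836211 -0.00774594  0.82956118] yaw 0.7947908417202377 tilt 33.94631318629326 4493
O offset from plane -0.000249882117537171
brass 284 [0.00490156 0.01888775 0.02032349]
tip pts 198 [-3.92834809  0.5869337 ] [-9.61618678 -7.76217454] [4.09903573 6.7830771 ]
circle (-1.9621614217758179, -0.606766939163208) 7.656181812286377
0 4.1; 30 1.7; 60 4.5; 90 7.8; 120 8.9; 150 9.5; 180 9.6; 210 8.9; 240 7.7; 270 6.8; 300 5.7; 330 5.6; 
red uphill,left 0.02996441647840961 0.0358707528390992 -0.002152692241443515 0.00010032465036230487
```

View pics/c2.png

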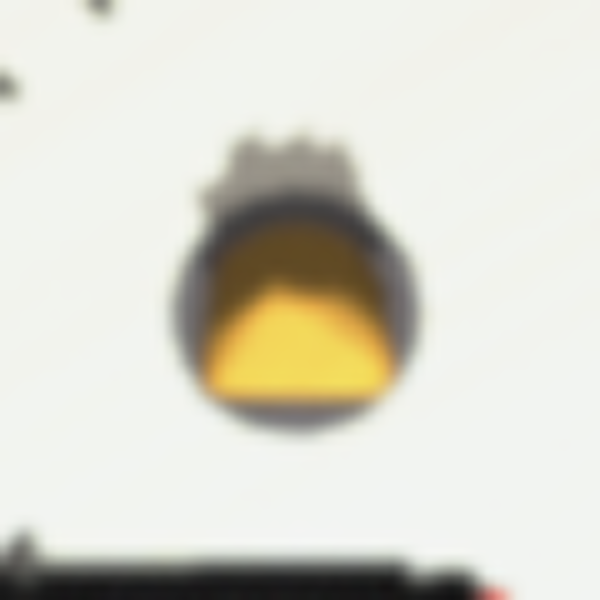

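Run:
```python
from h import *
f=np.load("w2.npz");im=f["im"];d=f["d"];c=(f["K"],f["D"],f["R"],f["t"])
hsv=cv2.cvtColor(im,cv2.COLOR_RGB2HSV)
U,N=dial();th=.55;X=np.cos(th)*U+np.sin(th)*np.cross(U,N);Y=np.cross(N,X)
bm=((hsv[...,0]>8)&(hsv[...,0]<40)&(hsv[...,1]>80));bm[:205]=0;bm[250:]=0;bm[:,:305]=0;bm[:,350:]=0
vv,uu=np.nonzero(bm);T=plane(c,np.c_[uu,vv],O+.02*N,N)-O;L=np.c_[T@X,T@Y]*1e3
print("tip-plane brass: along pointer",L[:,0].min(),L[:,0].max(),"lateral",L[:,1].min(),L[:,1].max())
for v in range(216,238): 
    q=uu[vv==v]; 
    if len(q): print(v,q.min(),q.max(),hsv[v,327,2],end=" | ")
# dark collar ring on plate
g=(hsv[...,2]<150)&(hsv[...,1]<80);g[:212]=0;g[242:]=0;g[:,:308]=0;g[:,345:]=0
vv,uu=np.nonzero(g);T=plane(c,np.c_[uu,vv],O,N)-O;q=np.c_[T@X,T@Y]*1e3;print("\nring",q.min(0),q.max(0))
print("proj O",proj(c,[O,O+.02*N,O+.02*N+.002*X]))
```

```text
tip-plane brass: along pointer -13.112318928734329 0.9715417571209843 lateral -8.883294619122195 6.341525217698429
218 323 327 80 | 219 321 329 90 | 220 319 331 95 | 221 318 331 96 | 222 318 332 96 | 223 318 333 99 | 224 317 333 116 | 225 317 333 161 | 226 317 333 218 | 227 317 334 237 | 228 317 334 241 | 229 316 334 242 | 230 316 334 243 | 231 316 335 243 | 232 316 335 243 | 233 316 335 243 | 234 316 334 239 | 235 317 333 210 | 
ring [-12.37545427 -10.92375928] [9.74126324 7.90968511]
proj O [[326.77819897 227.12416226]
 [327.07596012 233.87219809]
 [327.0575961  236.25575727]]
```

Run:
```python
from h import *
f=np.load("w2.npz");im=f["im"];d=f["d"];c=(f["K"],f["D"],f["R"],f["t"]);p,R,o=pose()
g=im.max(2)
hsv=cv2.cvtColor(im,cv2.COLOR_RGB2HSV)
def tf(uv,z): return (plane(c,uv,p+R[:,2]*z,R[:,2])-p)@R*1e3
col=[v for v in range(235,300) if g[v,312:326].mean()<70];v0=col[0];print("top row of knob",v0,tf([[318,v0]],.0138),tf([[318,v0]],.0078))
for v in(256,262,268,274,280):
    x=np.nonzero(g[v,230:400]<70)[0]+230;print(v,x.min(),x.max(),tf([[x.min(),v],[x.max(),v]],.0078)[:,:2])
wm=(hsv[...,2]>200)&(hsv[...,1]<40);wm[:330]=0;wm[400:]=0;wm[:,:305]=0;wm[:,335:]=0;vv,uu=np.nonzero(wm)
print("white",uu.mean(),vv.min(),vv.max()); print(tf([[uu.mean(),vv.min()],[uu.mean(),vv.max()]],.0138-.036))
```

```text
top row of knob 253 [[23.34434049 -1.09016531 13.8       ]] [[25.57020608 -1.08996463  7.8       ]]
256 293 342 [[ 24.17545599 -12.08607625]
 [ 24.15209173   9.46357116]]
262 289 347 [[ 21.34141104 -13.9185924 ]
 [ 21.31354718  11.7303988 ]]
268 282 354 [[ 18.47680002 -17.10610977]
 [ 18.44201134  14.91232707]]
274 275 360 [[ 15.57961065 -20.32989277]
 [ 15.53845944  17.68306898]]
280 272 363 [[ 12.64800503 -21.79080518]
 [ 12.60372276  19.13570138]]
white 318.1834862385321 340 391
[[  1.29979605  -1.0534871  -22.2       ]
 [-22.52348144  -1.07288296 -22.2       ]]
```

Emit:
jog_arm(steps=[{"delta_rot":[-0.69,-0.69,0],"linear":[-0.0054,0.0053,0],"grip":0.0},{"delta_rot":[0,0,0],"linear":[0,0,0.029],"grip":0.0},{"delta_rot":[0,0,0],"linear":[0,0,0.029],"grip":0.0},{"delta_rot":[0,0,0],"linear":[0,0,0.029],"grip":0.0},{"delta_rot":[0,0,0],"linear":[0,0,0.02],"grip":0.0},{"delta_rot":[0,0,0],"linear":[0,0,0],"grip":0.0},{"delta_rot":[0,0,0],"linear":[0,0,0],"grip":0.0}])

```text
t: 7.05
tool_pos: [0.5723, -0.0763, 0.1187]
tool_rot: [0.707, 2.441, 0.212]
contact_force: [-0.7, 0.2, -0.7]
opening: 0.0225
grip_force: 69.2
```

Run:
```python
from h import *
u,n=dial(-.5);p,R,o=pose();print(o["contact_force"],o["wrist_torque"],o["opening"],"height TCP",(p-O)@n,"height knob",(p-O)@n-.0138)
delta(O+.0378*n,Rk(.55,-.5))
```

```text
[-0.74527529  0.24075378 -0.72387739] [0.06011248 0.31413684 0.01052046] 0.02252510759637521 height TCP 0.05053244038466678 height knob 0.03673244038466678
lin(tool) mm [ 1.7566 -1.9566 12.7275] rot deg [-0.1039  0.2823 -0.2282] lin after rot [ 1.7017 -1.9728 12.7324]
```

Emit:
jog_arm(steps=[{"delta_rot":[-0.1,0.28,-0.23],"linear":[0.0021,-0.0019,0.005],"grip":0.0},{"delta_rot":[0,0,0],"linear":[0,0,0.004],"grip":0.0},{"delta_rot":[0,0,0],"linear":[0,0,0.003],"grip":0.0},{"delta_rot":[0,0,0],"linear":[0,0,0],"grip":0.0},{"delta_rot":[0,0,0],"linear":[0,0,0],"grip":0.0}])

```text
t: 7.55
tool_pos: [0.5762, -0.0772, 0.1073]
tool_rot: [0.702, 2.445, 0.214]
contact_force: [0.1, 0.4, -0.6]
opening: 0.0227
grip_force: 69.2
```

```bash
cat > st.py <<'E'
from h import *
u,n=dial(-.5);p,R,o=pose();print("t",o["t"],"F tool",R.T@np.array(o["contact_force"]),"M tool",R.T@np.array(o["wrist_torque"]),"knob h mm",((p-O)@n-.0138)*1e3)
x=-R[:,0];print("theta",np.arctan2(x@np.cross(u,n),x@u));delta(O+.0338*n,Rk(.55,-.5))
E
python3 st.py
```

```text
t 7.55 F tool [0.44283128 0.23613591 0.57484495] M tool [0.15898056 0.26813333 0.0070434 ] knob h mm 25.138800197881178
theta 0.5501247812776483
lin(tool) mm [-0.6053  0.5059  5.1395] rot deg [-0.0182  0.0765 -0.0072] lin after rot [-0.6123  0.5042  5.1388]
```

Emit:
jog_arm(steps=[{"delta_rot":[0,0,0],"linear":[-0.0002,0.0005,0.003],"grip":0.0},{"delta_rot":[0,0,0],"linear":[0,0,0.002],"grip":0.0},{"delta_rot":[0,0,0],"linear":[0,0,0.002],"grip":0.0},{"delta_rot":[0,0,0],"linear":[0,0,0],"grip":0.0}])

```text
t: 7.95
tool_pos: [0.5805, -0.0768, 0.1012]
tool_rot: [0.702, 2.446, 0.214]
contact_force: [0.0, -0.2, -1.1]
opening: 0.0224
grip_force: 69.2
```

```bash
python3 st.py
```

```text
t 7.95 F tool [ 0.41114487 -0.47970968  0.94456558] M tool [ 0.18844695  0.27498812 -0.03467996] knob h mm 17.658010326098267
theta 0.5501188995030653
lin(tool) mm [-0.8597  0.1452 -2.3417] rot deg [-0.0299  0.0229 -0.0068] lin after rot [-0.8588  0.1463 -2.342 ]
```

Emit:
jog_arm(steps=[{"delta_rot":[0,0,0],"linear":[0,0,0.001],"grip":0.0},{"delta_rot":[0,0,0],"linear":[0,0,0.001],"grip":0.0},{"delta_rot":[0,0,0],"linear":[0,0,0.001],"grip":0.0},{"delta_rot":[0,0,0],"linear":[0,0,0],"grip":0.0}])

```text
t: 8.35
tool_pos: [0.5823, -0.0769, 0.099]
tool_rot: [0.702, 2.445, 0.214]
contact_force: [1.0, 0.7, -0.5]
opening: 0.0224
grip_force: 69.2
```

```bash
python3 st.py
```

```text
t 8.35 F tool [-0.09797894  0.88515807  1.03222465] M tool [0.1631587  0.28446073 0.00927242] knob h mm 14.849321511386723
theta 0.5501103547060955
lin(tool) mm [-0.6898  0.0745 -5.1502] rot deg [-0.0238  0.0402 -0.0063] lin after rot [-0.6862  0.0765 -5.1507]
```

Emit:
jog_arm(steps=[{"delta_rot":[0,0,0],"linear":[0,0,0.001],"grip":0.0},{"delta_rot":[0,0,0],"linear":[0,0,0.001],"grip":0.0},{"delta_rot":[0,0,0],"linear":[0,0,0.001],"grip":0.0},{"delta_rot":[0,0,0],"linear":[0,0,0],"grip":0.0}])

```text
t: 8.75
tool_pos: [0.584, -0.0769, 0.0965]
tool_rot: [0.702, 2.445, 0.214]
contact_force: [0.6, -0.6, -1.1]
opening: 0.0225
grip_force: 69.2
```

Emit:
jog_arm(steps=[{"delta_rot":[0,0,0],"linear":[0,0,0.001],"grip":0.0},{"delta_rot":[0,0,0],"linear":[0,0,0.001],"grip":0.0},{"delta_rot":[0,0,0],"linear":[0,0,0.001],"grip":0.0},{"delta_rot":[0,0,0],"linear":[0,0,0],"grip":0.0}])

```text
t: 9.15
tool_pos: [0.5857, -0.0769, 0.0941]
tool_rot: [0.702, 2.445, 0.214]
contact_force: [-0.6, 0.3, -0.7]
opening: 0.0226
grip_force: 69.2
```

```bash
python3 st.py
```

```text
t 9.15 F tool [ 0.88999858 -0.22492458  0.20673899] M tool [0.25810001 0.27040105 0.00238421] knob h mm 8.828503491547602
theta 0.5501062271361814
lin(tool) mm [ -0.6796   0.0898 -11.171 ] rot deg [-0.0247  0.042  -0.0061] lin after rot [ -0.6714   0.0945 -11.1715]
```

It slid on at the seen angle with no force. I carry on towards home.

Emit:
jog_arm(steps=[{"delta_rot":[0,0,0],"linear":[0,0,0.0015],"grip":0.0},{"delta_rot":[0,0,0],"linear":[0,0,0.0015],"grip":0.0},{"delta_rot":[0,0,0],"linear":[0,0,0.0015],"grip":0.0},{"delta_rot":[0,0,0],"linear":[0,0,0.0015],"grip":0.0},{"delta_rot":[0,0,0],"linear":[0,0,0.001],"grip":0.0},{"delta_rot":[0,0,0],"linear":[0,0,0],"grip":0.0}])

```text
t: 9.75
tool_pos: [0.5897, -0.0769, 0.0883]
tool_rot: [0.702, 2.445, 0.214]
contact_force: [0.5, -1.0, -0.7]
opening: 0.0223
grip_force: 69.2
```

```bash
python3 st.py
```

```text
t 9.75 F tool [-0.51094036 -0.86813878  0.88775037] M tool [0.25944142 0.30552233 0.0167134 ] knob h mm 1.7850120409055783
theta 0.5501252300081936
lin(tool) mm [ -0.7279   0.0946 -18.2146] rot deg [-0.0255  0.0364 -0.0072] lin after rot [ -0.7163   0.1026 -18.215 ]
```

Emit:
jog_arm(steps=[{"delta_rot":[0,0,0],"linear":[0,0,0.001],"grip":0.0},{"delta_rot":[0,0,0],"linear":[0,0,0.001],"grip":0.0},{"delta_rot":[0,0,0],"linear":[0,0,0],"grip":0.0}])

```text
t: 10.05
tool_pos: [0.5909, -0.077, 0.0868]
tool_rot: [0.702, 2.445, 0.214]
contact_force: [-0.1, -0.3, 0.1]
opening: 0.0223
grip_force: 69.2
```

```bash
python3 st.py
```

```text
t 10.05 F tool [-0.11302278 -0.31400904 -0.15234893] M tool [ 0.32357652  0.22507517 -0.0469626 ] knob h mm -0.13106572005671877
theta 0.5500938845916954
lin(tool) mm [ -0.5792   0.1004 -20.1305] rot deg [-0.0259  0.057  -0.0054] lin after rot [ -0.5592   0.1095 -20.1311]
```

Emit:
jog_arm(steps=[{"delta_rot":[0,0,0],"linear":[0,0,0.001],"grip":0.0},{"delta_rot":[0,0,0],"linear":[0,0,0],"grip":0.0}])

```text
t: 10.25
tool_pos: [0.5913, -0.077, 0.0863]
tool_rot: [0.701, 2.446, 0.214]
contact_force: [-5.0, -1.5, 2.6]
opening: 0.0225
grip_force: 70.2
```

Emit:
jog_arm(steps=[{"delta_rot":[0,0,0],"linear":[0,0,0.001],"grip":0.0},{"delta_rot":[0,0,0],"linear":[0,0,0],"grip":0.0}])

```text
t: 10.45
tool_pos: [0.5914, -0.077, 0.0862]
tool_rot: [0.7, 2.448, 0.214]
contact_force: [-24.3, 0.2, 17.1]
opening: 0.0227
grip_force: 73.2
```

```bash
python3 st.py
```

```text
t 10.45 F tool [  8.62742846  -5.2389791  -27.93633695] M tool [1.08673192 1.32091005 0.08452564] knob h mm -0.8491155469212471
theta 0.5487413560562058
lin(tool) mm [ -0.4946   0.0139 -20.8497] rot deg [-0.0418 -0.062   0.0721] lin after rot [ -0.5171   0.0298 -20.8491]
```

It is fully home, with 28 N normal force on the plate. I ease off a little and turn anticlockwise by 31.5°.

Emit:
jog_arm(steps=[{"delta_rot":[0,0,0],"linear":[0,0,-0.0008],"grip":0.0},{"delta_rot":[0,0,-4.5],"linear":[0,0,0],"grip":0.0},{"delta_rot":[0,0,-4.5],"linear":[0,0,0],"grip":0.0},{"delta_rot":[0,0,-4.5],"linear":[0,0,0],"grip":0.0},{"delta_rot":[0,0,-4.5],"linear":[0,0,0],"grip":0.0},{"delta_rot":[0,0,-4.5],"linear":[0,0,0],"grip":0.0},{"delta_rot":[0,0,-4.5],"linear":[0,0,0],"grip":0.0},{"delta_rot":[0,0,-4.5],"linear":[0,0,0],"grip":0.0},{"delta_rot":[0,0,0],"linear":[0,0,0],"grip":0.0},{"delta_rot":[0,0,0],"linear":[0,0,0],"grip":0.0}], newtons=100)

```text
t: 11.45
tool_pos: [0.5918, -0.0776, 0.0867]
tool_rot: [0.012, 2.529, -0.006]
contact_force: [-7.4, -2.7, 5.4]
opening: 0.0223
grip_force: 98.8
```

```bash
python3 st.py
```

```text
t 11.45 F tool [ 2.92478431 -2.81310858 -8.69026255] M tool [0.55885764 0.76064752 0.1067486 ] knob h mm -0.6983614044300933
theta 0.00013475150538882775
lin(tool) mm [  0.0735   0.298  -20.699 ] rot deg [-0.0751  0.1014 31.5049] lin after rot [  0.2605   0.2316 -20.6984]
```

Emit:
jog_arm(steps=[{"delta_rot":[0,0,0],"linear":[0,0,0],"grip":0.05},{"delta_rot":[0,0,0],"linear":[0,0,0],"grip":0.05},{"delta_rot":[0,0,0],"linear":[0,0,0],"grip":0.05},{"delta_rot":[0,0,0],"linear":[0,0,-0.01],"grip":0.05},{"delta_rot":[0,0,0],"linear":[0,0,-0.03],"grip":0.05},{"delta_rot":[0,0,0],"linear":[0,0,-0.045],"grip":0.05},{"delta_rot":[0,0,0],"linear":[0,0,-0.045],"grip":0.05},{"delta_rot":[0,0,0],"linear":[0,0,-0.03],"grip":0.05},{"delta_rot":[0,0,0],"linear":[0,0,0],"grip":0.05},{"delta_rot":[0,0,0],"linear":[0,0,0],"grip":0.05}])

```text
t: 12.45
tool_pos: [0.4999, -0.0762, 0.2178]
tool_rot: [0.012, 2.528, -0.006]
contact_force: [0.3, -0.4, -0.4]
opening: 0.0499
grip_force: 0.0
```

Run:
```python
from h import *
p,R,o=pose();print(p,o["contact_force"])
im,d,c=grab("wrist");q=proj(c,[O+[0,0,.01]])[0];print(q);x,y=map(int,q);save("w3.png",cv2.resize(im[max(0,y-75):y+75,x-100:x+100],(800,600),interpolation=2))
U,N=dial(-.5);Y=np.cross(N,U)
hsv=cv2.cvtColor(im,cv2.COLOR_RGB2HSV)
ys,xs=np.mgrid[max(0,y-60):min(480,y+60),x-60:x+60];uv=np.c_[xs.ravel(),ys.ravel()];uv=uv[d[uv[:,1],uv[:,0]]>0]
P=pts(c,d,uv)-O;L=np.c_[P@U,P@Y,P@N]*1e3
k=(L[:,2]>28)&(L[:,2]<50)&(abs(L[:,0])<45)&(abs(L[:,1])<40);Q=L[k];w,V=np.linalg.eigh(np.cov(Q[:,:2].T));v=V[:,1]*np.sign(V[0,1])
print("grip top n",k.sum(),"mean",Q.mean(0),"h",np.percentile(Q[:,2],[10,50,90]),"dims",np.sqrt(12*w),"angle left deg",np.degrees(np.arctan2(v[1],v[0])))
wm=(hsv[uv[:,1],uv[:,0],2]>180)&(hsv[uv[:,1],uv[:,0],1]<50)&k;print("white mean",L[wm].mean(0) if wm.any() else None,wm.sum())
```

```text
[ 0.49994065 -0.07615631  0.21781171] [ 0.27825363 -0.4479168  -0.35027312]
[318.06125457 221.81992043]
grip top n 1720 mean [-1.88832129 -1.20954139 35.64596111] h [34.77377127 35.74520523 36.67311597] dims [23.82979766 47.20865886] angle left deg -3.36794623280061
white mean [11.58816247 -2.81215838 36.0203097 ] 145
```

View pics/w3.png

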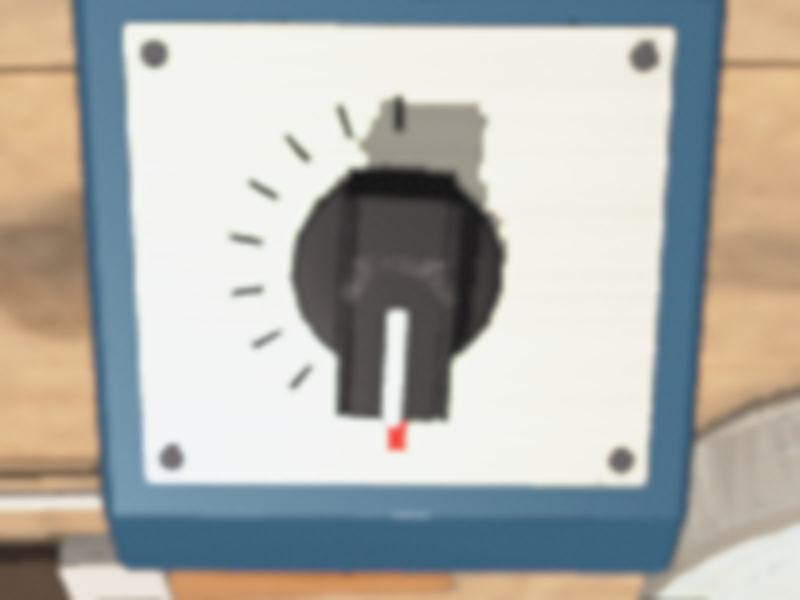

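The picture shows the knob seated, its top 36 mm above the dial. Its white pointer ends at the red mark (397,430), about 3° off. I hand the job in.

```bash
python3 -c "
from station import ctrl
print(ctrl.finish_job())"
```

```text
the job is handed in; nothing more can be done
None
```

The knob is fully home on the shaft, its pointer is about 3° off the red mark (limit about 12°), and the gripper has let go; I handed the job in at about 12.5 s. I read the shaft angle from the wrist camera and it slid on first time with no force, so no search by touch was needed.

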